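Load two glass blanks into the spring magazine

ROBOT

A 7-joint arm with a two-finger parallel gripper is mounted at the origin on the work surface. World frame = base frame: x ahead of the robot, y to its left, z up, the work surface at z = 0. Lengths are in mm, angles in rad, forces in N, time in s.
With the tool pointing down it reaches from about 400 to 875 mm from the base axis. Payload 19.3 kg.
Tool frame: the origin (TCP) lies at the very end of the fingers, on their centre line; the grasp point (between the pads) lies 19 mm behind it (grip_point_offset is the z of the grasp point in the tool frame, in mm); z points along the fingers, y is the line along which they close (so a half turn about z gives the same grasp; the last joint's range is limited). The gripper opens to 85 mm and grips with 20 to 120 N. Pads are 22 mm wide; open, the fingers measure 114 mm over their backs; the gripper's body (76 mm by 85 mm) begins 54 mm behind the grasp point. The pads swing forward as they close: fully open they stand 13 mm farther back than shut.
Start: joints at [-1.333, 0.521, -0.036, 1.599, 0.021, 1.021, -0.113], TCP at [189.37, 595.612, 231.291] pointing down, gripper open.
Joint ranges: [-2.91, 2.91], [-0.3, 2.13], [-1.5, 1.42], [0.17, 2.43], [-1.26, 4.41], [0.16, 1.93], [-2.52, 2.52]. Speed limits (rad/s): [1.89, 1.89, 2.39, 2.39, 3.01, 3.01, 3.01].

INTERFACE

Orientations are given as a 3x3 rotation matrix whose columns are the frame's x, y, z axes.
In Python, from workcell import movep, movel, goto_joints, open_gripper, clamp, wait, inverse_kinematics, read_state, camera, PlanningError, finish_job, grip_point_offset gives the robot as it stands. Calls block until the motion is done:
- movep(position, orientation): joint-space move of the TCP to a pose.
- movel(position, frame=None, max_speed=150, guard=None): straight line of the TCP; frame=None keeps the orientation; max_speed is the mean speed in mm/s. With guard (N) it stops when the force on the tool has changed by that much, and returns True; else False.
- goto_joints(angles): joint-space move.
- open_gripper() and clamp(): open the fingers fully, or close them until they stop; the grip force is fixed at half the most.
- wait(seconds).
- inverse_kinematics(position, orientation): joint angles nearest the present ones, or None.
- read_state(): the state.
- camera(name): name is "scene" or "side" or "wrist"; returns a dict with "image" (480x640x3 uint8, blue, green, red), "range_z" (480x640 float32, mm along the optical axis (not along the pixel's ray), 0 where there is no reading), "fx", "fy", "cx", "cy" (pixels), "cam_to_world" (4x4, takes a point from camera to world coordinates). Camera axes: x right, y up, looking along -z (the intrinsics and any distortion apply to the point x, -y, -z); pixel columns grow to the right and rows downward; lengths in mm; the calibration is good to about 2 mm. A picture is of the moment at which its call begins.
A pose or a line that the arm cannot do raises PlanningError and nothing moves.
- finish_job(): hands the job in; it is judged then, once.
The state is a dict: "time": time; "qpos": joint angles; "qvel": joint speeds; "joint_efforts": joint torques, N m; "eef_pos": TCP position; "tool_rot": TCP orientation; "ft_force": force on the tool from outside, world axes, zero at the start; "torque": the same for the moment, N m; "finger_gap": finger opening in mm; "gripper_force": force on a finger pad.
Only numpy, scipy, OpenCV 4.12 (cv2) and the standard library are available. Lean on these libraries where they do the work, as an engineer would, in place of code of your own. Each camera call takes 0.05 s, during which the arm holds its last target. There are 200 camera calls.

TASK

Load the spring magazine for the glass saw: press the blue glass blank down into the column until the two red catches snap in over it, then press the amber blank down on top of it until the catches snap in over that one too. Leave both held level in the column, and leave the red blank, the jar of tools and the hammer where they are.

Things in the scene. Friction and masses are not known exactly. Their poses are not given: they have to be found in the camera images.
- magazine: Spring magazine fixed to the table, an open-topped column on a green base plate 200 x 100 x 15 mm (over all 202 mm along x). Origin: centre of its underside, on the table; x along the column's long side, z up. Four aluminium corner guides leave 105 mm (x) by 49 mm (y) inside. A blank goes in flat, its length along x, either end first.
- mouth (a point): Centre of the column's open top, 135 mm above the table; guides are straight up to 125 mm, then flare out slightly. They cover only the corners: both long sides (+y, -y) are open over the middle 65 mm from base plate to top, so fingers closed across y on a blank can ride down with it and open there, with nothing beside the column.
- catch_line (a point): Point on the column's axis level with the flat undersides of the two red catches, 105 mm above the table. Catches jut 10 mm in at each end, with steep ramps on top up to 126 mm: a lowered blank meets the ramps with its underside about 120 mm up, spreads them as it is pressed, and is held once its top is pressed 2 to 5 mm below this point and let go.
- follower (a joint): White spring platform in the column, 70 x 40 mm. 0 = up at rest (top 115 mm above the table); grows as pressed down, to 0.072 m at the end stop. Spring 4 N at 0, rising 0.2 N per mm to 18 N at the stop. About 0.038 with one blank latched, 0.066 with two; press up to 5 mm deeper than that to latch.
- catch_near (a joint): Red spring catch at the column's -x end. 0 = snapped in; grows to 0.014 m as it is pushed outward. Light spring, 1.5 to 3 N, moves by itself. Behind each catch stands a green pillar 106 mm high, 70 to 86 mm from the column's axis.
- catch_far (a joint): Red spring catch at the column's +x end; same values as catch_near.
- blue_c (a point): Centre of the blue glass blank, a solid block 100 mm long (x) by 44 mm wide (y) by 28 mm thick (z), about 0.3 kg, lying flat on the table. Goes in first, so ends up underneath.
- amber_c (a point): Centre of the amber glass blank, same block, lying flat on the table. Goes in second, on top of the blue one.
- red_c (a point): Centre of the red glass blank, same block. Not needed: leave it.
- jar: Glass jar of hand tools, loose, 72 mm across, 100 mm high, tools reaching to about 170 mm; origin at the centre of its underside. Leave it.
- hammer: Small hammer lying on the table; handle along its x. Leave it.
Mind the look-alikes: they are no part of the job. What is shaped like the part that bears blue_c but grey is not meant.

How it is judged:
By the outcome, as a careful person would: the job done as asked, in the order asked, and still so for the second after the job is handed in, with the robot touching nothing.
It also fails if it takes over 72 s, if anything falls off the work surface, if the arm or the gripper's body presses on something with over 40 N, if the wrist force passes 120 N, or if a joint passes its speed limit or range.

## Working session

There is one attempt and no reset: what is moved stays moved. The work goes in short steps, each a Python script; the robot and the scene stay as the last script left them, time stands still between calls to the robot, and variables do not carry over. Pictures are saved under pics/ and viewed, at most 10 in all, crops included, and the job is handed in when it is done.

```bash
mkdir -p pics; ls; cat > h.py <<'E'
import numpy as np, cv2
from workcell import *
def cloud(c):
    v,u=np.mgrid[0:480,0:640]; z=c["range_z"]
    p=np.stack([(u-c["cx"])/c["fx"]*z,-(v-c["cy"])/c["fy"]*z,-z,np.ones_like(z)],-1)
    return (p@np.array(c["cam_to_world"]).T)[...,:3]
E
python3 - <<'E'
from h import *
for n in("scene","side"):
    c=camera(n); cv2.imwrite(f"pics/{n}0.png",c["image"]); np.save(f"{n}0.npy",c,allow_pickle=True)
    print(n,np.round(c["cam_to_world"],3).tolist(),c["fx"],c.keys(),(c["range_z"]>0).mean())
s=read_state();print(s["time"],s["tool_rot"],s["finger_gap"],grip_point_offset)
E
```

```text
pics
scene [[-0.891, -0.245, 0.383, 1146.471], [0.454, -0.49, 0.744, 1186.38], [0.005, 0.837, 0.548, 964.7], [0.0, 0.0, 0.0, 1.0]] 584.7983836360773 dict_keys(['image', 'range_z', 'fx', 'fy', 'cx', 'cy', 'cam_to_world']) 0.99623046875
side [[0.998, 0.054, -0.038, 498.152], [-0.061, 0.53, -0.846, -879.877], [-0.025, 0.846, 0.532, 678.385], [0.0, 0.0, 0.0, 1.0]] 456.15212690334704 dict_keys(['image', 'range_z', 'fx', 'fy', 'cx', 'cy', 'cam_to_world']) 0.9959765625
0.1 [[-9.53000360e-01  3.02969051e-01 -2.60789965e-04]
 [ 3.02969160e-01  9.52999873e-01 -9.63970365e-04]
 [-4.35203828e-05 -9.97675422e-04 -9.99999501e-01]] 85.31928652863964 -18.700000000000003
```

View pics/scene0.png

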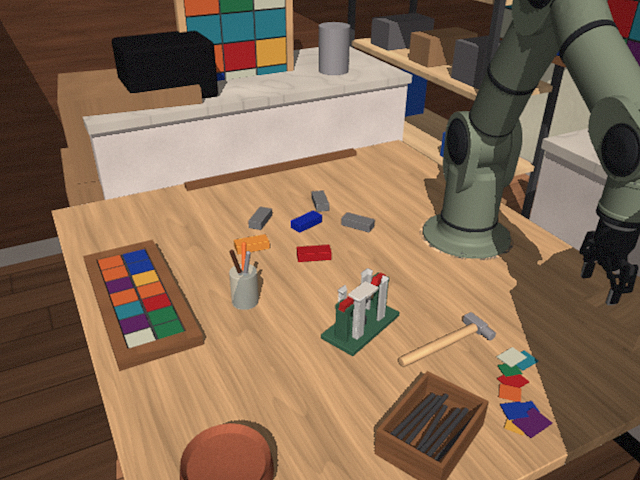

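View pics/side0.png

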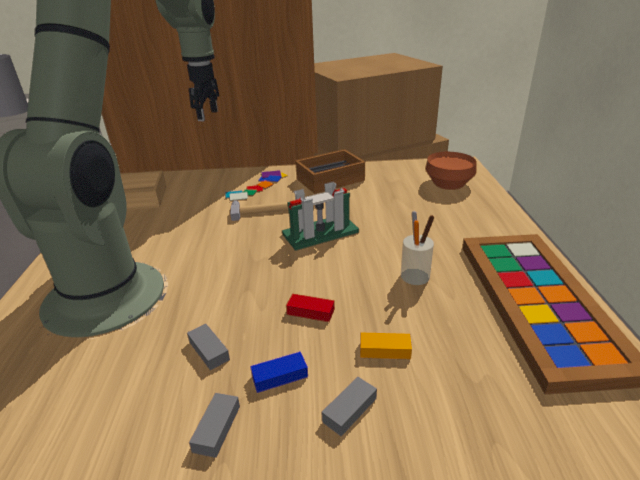

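Scene view: the blue blank is at (306,221), amber at (252,243) partly behind the jar, red at (314,254), and the magazine at (362,310). Side view: blue is at (279,371), amber at (385,346), red at (311,307), and the magazine at (320,215). The look-alikes are three grey blocks at (208,346), (215,424) and (350,405) in the side view. The flat tray tiles and scraps are also coloured. The saturated blue and amber blocks lying on the table fit the description, so I'll measure them and check in a crop.

```bash
cat >> h.py <<'E'
def comp(c,lo,hi,seed):
    hsv=cv2.cvtColor(c["image"],cv2.COLOR_BGR2HSV); m=cv2.inRange(hsv,lo,hi)
    n,l,st,ce=cv2.connectedComponentsWithStats(m)
    k=min(range(1,n),key=lambda i:1e9 if st[i,4]<60 else np.hypot(*(ce[i]-seed)))
    return l==k
def rect(xy):
    (cx,cy),(w,h),a=cv2.minAreaRect(xy.astype(np.float32))
    if w<h: w,h,a=h,w,a+90
    return np.round([cx,cy,w,h,(a+90)%180-90],1)
E
python3 - <<'E'
from h import *
B=((105,120,40),(130,255,255));A=((14,150,100),(26,255,255));R1=((0,150,60),(8,255,255));G=((65,90,20),(95,255,140))
for n,sb,sa,sr,sg in(("side",(279,371),(385,346),(311,307),(320,230)),("scene",(306,221),(252,243),(314,254),(360,330))):
    c=np.load(n+"0.npy",allow_pickle=True).item();P=cloud(c)
    for nm,h,s in(("blue",B,sb),("amber",A,sa),("red",R1,sr)):
        m=comp(c,*h,s);p=P[m]; q=p[(p[:,2]>23)&(p[:,2]<34)]
        print(n,nm,m.sum(),rect(q[:,:2]),np.median(q[:,2]).round(1))
    # magazine: points above table near the base
    m=comp(c,*G,sg);p=P[m];q=p[(p[:,2]>9)&(p[:,2]<20)];print(n,"base",m.sum(),len(q),rect(q[:,:2]),np.percentile(p[:,2],[5,50,95]).round())
    g=p[p[:,2]>100];print(" pillars",len(g),g[:,:2].min(0),g[:,:2].max(0))
    M=p.mean(0)
    hsv=cv2.cvtColor(c["image"],cv2.COLOR_BGR2HSV)
    near=(np.hypot(P[...,0]-M[0],P[...,1]-M[1])<110)
    w=P[near&(hsv[...,1]<40)&(P[...,2]>110)&(P[...,2]<119)];print(" follower",len(w),rect(w[:,:2]))
    t=P[near&(P[...,2]>129)&(P[...,2]<140)];print(" guidetops",len(t),rect(t[:,:2]))
    r=P[near&(hsv[...,1]>150)&((hsv[...,0]<8)|(hsv[...,0]>172))&(P[...,2]>95)];print(" catches",len(r),rect(r[:,:2]))
c=np.load("side0.npy",allow_pickle=True).item()["image"]
cv2.imwrite("pics/crop1.png",cv2.resize(c[180:460,170:470],None,fx=2,fy=2,interpolation=cv2.INTER_CUBIC))
E
```

```text
side blue 1427 [ 424.  -279.9   99.5   47.1   18. ] 27.1
side amber 1343 [ 633.3 -231.    99.5   47.5   -7.3] 27.0
side red 66 [488.4 -89.9 103.2  39.3  -5.8] 27.2
side base 1086 667 [525.5 228.4 199.3  98.7  21. ] [  8.  14. 105.]
 pillars 70 [ 449.42669963 -879.87747278] [607.0597784  252.40072879]
 follower 270 [528.8 234.7 125.3  64.7  22.9]
 guidetops 105 [525.1 234.9 122.9  70.1  23.4]
 catches 78 [522.9 232.4 169.6  20.9  21.6]
scene blue 408 [ 426.1 -273.1  103.2   51.2   19.1] 28.9
scene amber 445 [ 635.4 -227.2  100.6   54.2  -10. ] 28.9
scene red 124 [0. 0. 0. 0. 0.] nan
scene base 1360 871 [527.4 240.2 205.  100.   21.8] [ 8. 17. 98.]
 pillars 63 [577.02924628 252.29576367] [1146.47123618 1186.37974064]
 follower 387 [523.4 235.6 126.4  63.1  22.4]
 guidetops 173 [526.  235.7 127.7  69.4  21.9]
 catches 209 [534.9 237.5 160.2  24.8  23.9]
  return _methods._mean(a, axis=axis, dtype=dtype,
  ret = ret.dtype.type(ret / rcount)
```

View pics/crop1.png

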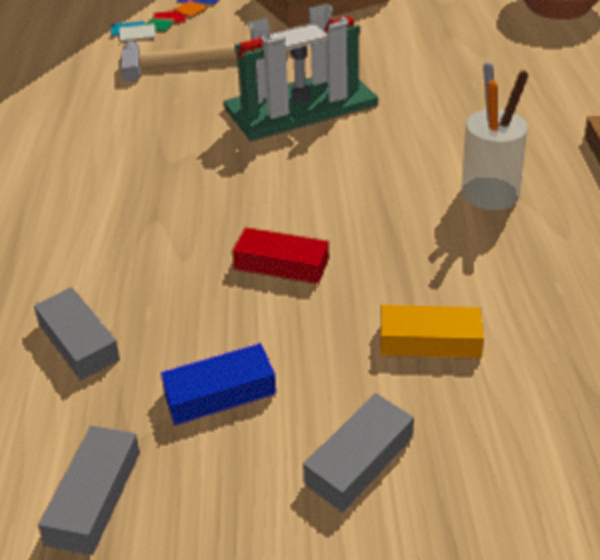

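The crop confirms one solid blue block at (218,383), one amber at (431,330) and one red at (280,255). The three grey blocks are decoys. The wrist camera can refine the magazine, blue and amber positions on the way.

```bash
cat >> h.py <<'E'
def R(deg):
    a=np.radians(deg);c,s=np.cos(a),np.sin(a)
    return np.array([[c,s,0],[s,-c,0],[0,0,-1.]])
def best(p,deg):  # choose half turn with j7 more central
    o=[(abs(q[6]),d) for d in(deg,deg+180) if (q:=inverse_kinematics(p,R(d))) is not None]
    return min(o)[1]
E
python3 - <<'E'
from h import *
for n,p,a in(("mag",[526,235,330],22),("amber",[634,-229,270],-8.5),("blue",[425,-277,270],18.5)):
    d=best(p,a);movep(p,R(d));c=camera("wrist");np.save(f"w_{n}.npy",c,allow_pickle=True)
    cv2.imwrite(f"pics/w_{n}.png",c["image"]);s=read_state();print(n,d,s["time"],s["qpos"].round(2) if hasattr(s["qpos"],"round") else s["qpos"])
i=[cv2.resize(np.load(f"w_{n}.npy",allow_pickle=True).item()["image"],(400,300)) for n in("mag","amber","blue")]
cv2.imwrite("pics/w3.png",np.vstack([np.hstack(i[:2]),np.hstack([i[2],i[2]*0])]))
E
```

```text
mag 202 1.975 [-0.52  0.35 -0.01  1.6   0.    1.18  1.43]
amber -8.5 4.0333 [-0.34  0.9   1.22  1.45 -0.85  1.38 -0.8 ]
blue 18.5 4.95 [-0.38  0.62  1.28  1.89 -0.66  1.14 -0.1 ]
```

View pics/w3.png

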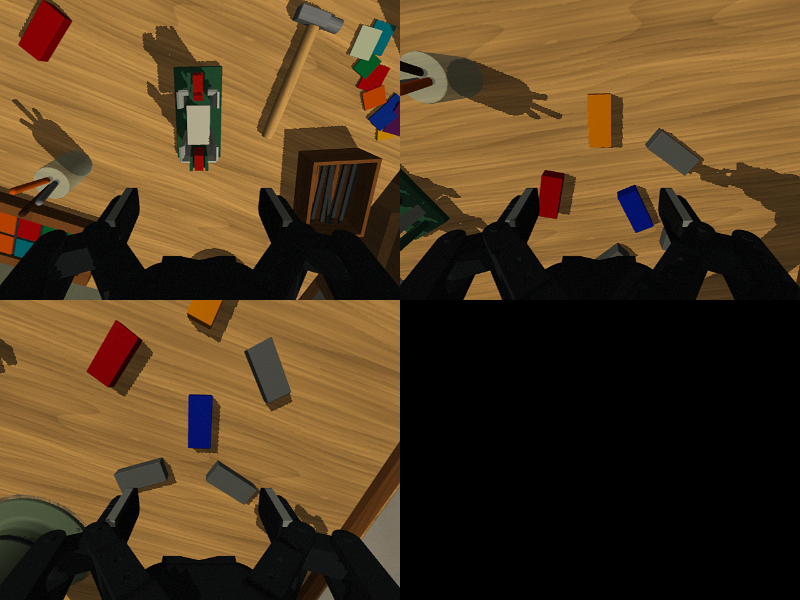

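Wrist views at half scale: the magazine is at (198,120), amber at (599,120) and blue at (200,421). Each is isolated on both long sides, with room for the fingers. Refining now.

```bash
python3 - <<'E'
from h import *
L=lambda n:np.load(f"w_{n}.npy",allow_pickle=True).item()
def ray(c,uv,z):
    uv=np.asarray(uv,float);T=np.array(c["cam_to_world"])
    d=np.c_[(uv[:,0]-c["cx"])/c["fx"],-(uv[:,1]-c["cy"])/c["fy"],-np.ones(len(uv))]@T[:3,:3].T
    return (T[:3,3]+d*((z-T[2,3])/d[:,2])[:,None])[:,:2]
B=((105,120,40),(130,255,255));A=((10,150,90),(26,255,255))
for n,h,s in(("blue",B,(400,242)),("amber",A,(398,240))):
    c=L(n);s=(s[0],s[1]) ;s=(2*200*.8,2*121*.8);P=cloud(c);m=comp(c,*h,s);p=P[m];q=m&(P[...,2]>24)&(P[...,2]<32)
    v,u=np.nonzero(q);print(n,m.sum(),q.sum(),np.median(P[q][:,2]),rect(P[q][:,:2]),"ray",rect(ray(c,np.c_[u,v],28)))
c=L("mag");P=cloud(c);hsv=cv2.cvtColor(c["image"],cv2.COLOR_BGR2HSV);near=np.hypot(P[...,0]-526,P[...,1]-235)<115
def show(n,m,z):
    v,u=np.nonzero(m);print(n,m.sum(),rect(P[m][:,:2]),"ray",rect(ray(c,np.c_[u,v],z)))
show("base",near&(P[...,2]>11)&(P[...,2]<19)&(hsv[...,0]>60)&(hsv[...,0]<95)&(hsv[...,1]>80),15)
f=near&(hsv[...,1]<60)&(P[...,2]>111)&(P[...,2]<119)
n,l,st,ce=cv2.connectedComponentsWithStats(cv2.morphologyEx(f.astype(np.uint8),cv2.MORPH_OPEN,np.ones((7,7))))
show("follower",l==1+np.argmax(st[1:,4]),115)
show("tops",near&(P[...,2]>130)&(P[...,2]<140),135)
show("catch",near&(hsv[...,1]>150)&((hsv[...,0]<8)|(hsv[...,0]>172))&(P[...,2]>100),115)
print(c["cam_to_world"][:3,3] if hasattr(c["cam_to_world"],"shape") else "")
E
```

```text
blue 3196 3112 28.116901286861776 [ 425.6 -279.7   99.6   43.3   17.1] ray [ 425.8 -279.8   99.6   43.1   17.6]
amber 194391 3184 28.095125029832502 [ 575.9 -211.2  288.5  211.9  -76.1] ray [ 576.  -210.7  288.3  211.7  -76. ]
base 4179 [525.7 234.2 197.8  98.6  22.7] ray [525.7 234.  197.5  98.2  22.8]
follower 2243 [526.7 234.1  69.4  39.9  22.8] ray [526.8 234.4  68.8  39.9  22. ]
tops 1054 [526.7 234.2 123.4  67.4  22.8] ray [526.4 234.  122.7  67.1  22.7]
catch 2165 [524.1 233.7 136.1 122.4  64.2] ray [652.3 282.6 943.3 579.8 -67.9]
[448.82088589 204.26321089 472.52270413]
```

```bash
python3 - <<'E'
from h import *
c=np.load("w_amber.npy",allow_pickle=True).item();P=cloud(c);hsv=cv2.cvtColor(c["image"],cv2.COLOR_BGR2HSV)
m=(P[...,2]>25)&(P[...,2]<31)&(np.hypot(P[...,0]-634,P[...,1]+229)<70)&(hsv[...,1]>150);print("amber",m.sum(),rect(P[m][:,:2]))
p=[425.7,-279.8];a=17.4
movel([*p,60],R(a),200);print(movel([*p,3],max_speed=80,guard=15));clamp()
s=read_state();print(s["finger_gap"],s["gripper_force"],s["eef_pos"],s["time"])
movel([*p,270],max_speed=220)
for d in(22.7,202.7):
    q=inverse_kinematics([526.5,234.2,270],R(d));print(d,q)
E
```

```text
amber 3171 [ 634.9 -229.8   99.6   43.2   -7.3]
False
42.74131724520928 61.4016330242157 [ 425.81814172 -279.72692917    3.440379  ] 7.4833
22.7 [-1.27676304  0.83334338  1.36542054  1.72346875 -0.84607438  1.31661523
 -0.90430264]
202.7 [-0.34363239  0.41271958 -0.24423633  1.67801472  0.11113833  1.0644436
  1.34484247]
```

```bash
python3 - <<'E'
from h import *
r=R(202.7);p=[526.5,234.2]
def st(t):
    s=read_state();print(t,np.round(s["eef_pos"],1),np.round(s["ft_force"],1),np.round(s["finger_gap"],1),round(s["time"],1))
movep([*p,270],r);st("above");movel([*p,145],r,200);st("145")
print(movel([*p,127],max_speed=50,guard=15));st("127")
c=camera("side");cv2.imwrite("pics/s1.png",cv2.resize(c["image"][150:270,240:400],None,fx=4,fy=4,interpolation=cv2.INTER_CUBIC))
E
```

```text
above [526.8 232.9 269.5] [-0.2  0.6 -3.5] 42.9 10.8
145 [527.1 234.3 145.9] [-0.1 -0.1 -2.4] 42.6 11.5
False
127 [526.4 234.2 126.9] [-0.8 -0.2 -3.2] 43.1 12.0
```

View pics/s1.png

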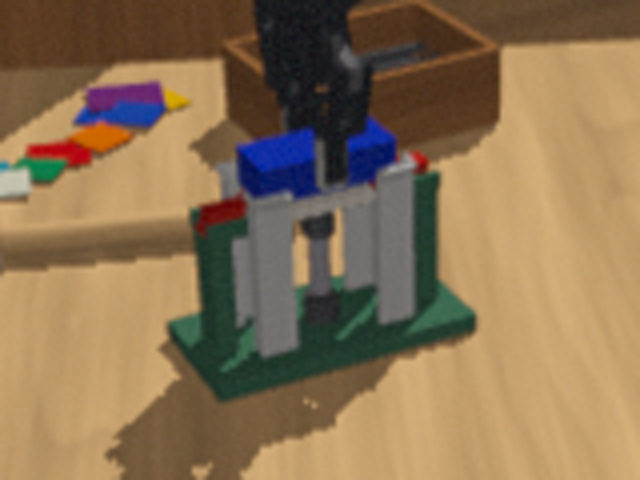

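The crop shows the blue blank level in the mouth between the four guides at (320,165). The red catches show at each end at (222,215) and (415,165), and there is no side force. Next I press it down.

```bash
cat >> h.py <<'E'
def st(t):
    s=read_state();print(t,np.round(s["eef_pos"],1),np.round(s["ft_force"],1),np.round(s["finger_gap"],1),round(s["time"],1))
E
python3 - <<'E'
from h import *
p=[526.5,234.2]
for z in(110,92,76):
    print(movel([*p,z],max_speed=60,guard=50));st(z)
wait(.2);st("settled")
c=camera("side");np.save("pressed.npy",c,allow_pickle=True);cv2.imwrite("pics/s2.png",cv2.resize(c["image"][150:270,240:400],None,fx=4,fy=4,interpolation=cv2.INTER_CUBIC))
P=cloud(c);hsv=cv2.cvtColor(c["image"],cv2.COLOR_BGR2HSV)
m=cv2.inRange(hsv,(105,120,40),(130,255,255))>0;m&=np.hypot(P[...,0]-p[0],P[...,1]-p[1])<70
print(m.sum(),np.percentile(P[m][:,2],[2,50,90,98]).round(1))
E
```

```text
False
110 [526.8 234.4 109.9] [ 2.1  1.4 -1.8] 43.1 12.5
False
92 [526.8 234.4  92.2] [3.4 1.2 2.2] 43.1 13.0
False
76 [526.8 234.4  76.4] [ 0.8 -0.5  9. ] 43.2 13.4
settled [526.8 234.4  76.6] [1.8 1.9 8.1] 42.8 13.6
189 [ 75.8  98.3 102.4 126.3]
```

View pics/s2.png

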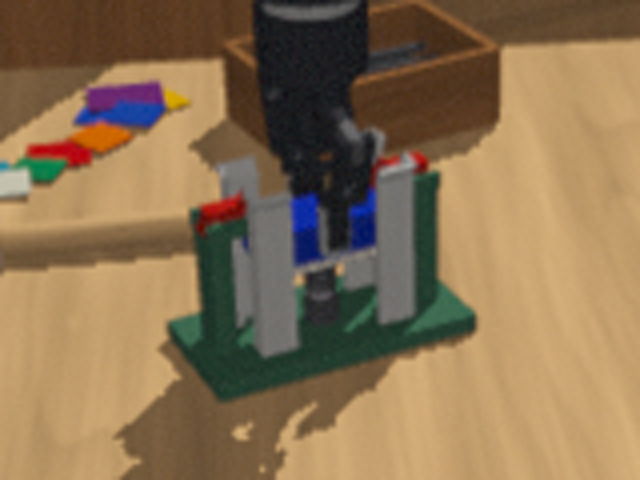

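Blue is down between the guides at (340,225), with both catches back over its ends at (222,210) and (405,162). The roughly 11.6 N upward load matches the spring. I'll release, check with the wrist camera, and go for amber.

```bash
python3 - <<'E'
from h import *
p=[526.5,234.2]
open_gripper();st("open");movel([*p,330],max_speed=200);st("up")
c=camera("wrist");np.save("w_mag2.npy",c,allow_pickle=True);cv2.imwrite("pics/w2.png",cv2.resize(c["image"][80:300,220:420],None,fx=2.5,fy=2.5))
P=cloud(c);hsv=cv2.cvtColor(c["image"],cv2.COLOR_BGR2HSV);near=np.hypot(P[...,0]-p[0],P[...,1]-p[1])<70
m=near&(cv2.inRange(hsv,(105,120,40),(130,255,255))>0)&(P[...,2]>60)
q=P[m];A=np.c_[q[:,:2]-p,np.ones(len(q))];k=np.linalg.lstsq(A,q[:,2],rcond=None)[0];print("blue plane",len(q),k.round(4),np.percentile(q[:,2],[5,95]),rect(q[:,:2]))
t=near&(P[...,2]>130)&(P[...,2]<140);print("tops",rect(P[t][:,:2]))
a=best([634.9,-229.8,270],-7.3);print(a)
E
```

```text
open [526.4 234.1  75.9] [-0.3 -0.4 -0.8] 85.2 14.1
up [526.1 234.  329.1] [ 0.3 -1.1  0.1] 85.5 15.6
blue plane 3227 [ 1.800000e-03 -1.390000e-02  1.050051e+02] [103.81776163 106.41189687] [526.9 234.9 105.1  46.9  22.3]
tops [526.5 234.1 122.8  67.4  22.8]
-7.3
```

View pics/w2.png

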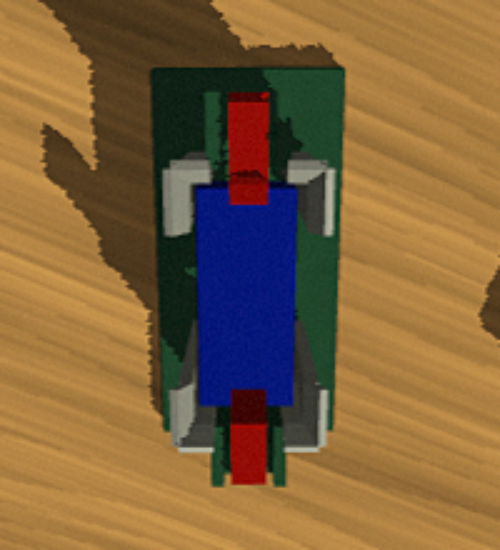

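Blue is latched level, its top at 105.0 mm, with both catches over its ends at (248,190) and (248,405). Now amber, up to the column's mouth.

```bash
python3 - <<'E'
from h import *
r=R(202.7);p=[526.5,234.2];b=[634.9,-229.8];ra=R(-7.3)
movep([*b,200],ra);movel([*b,60],ra,200);print(movel([*b,3],max_speed=80,guard=15));clamp();st("grip")
movel([*b,270],max_speed=220);movep([*p,270],r);movel([*p,160],r,200);st("160")
print(movel([*p,127],max_speed=60,guard=15));st("127")
c=camera("side");cv2.imwrite("pics/s3.png",cv2.resize(c["image"][150:270,240:400],None,fx=4,fy=4,interpolation=cv2.INTER_CUBIC))
E
```

```text
False
grip [ 635.1 -230.     3.6] [-1.4 -0.4  5. ] 42.7 19.6
160 [526.9 234.5 160.9] [ 0.2  0.1 -4.1] 42.9 23.9
False
127 [526.5 234.3 127. ] [ 0.1  0.4 -3.5] 43.3 24.6
```

View pics/s3.png

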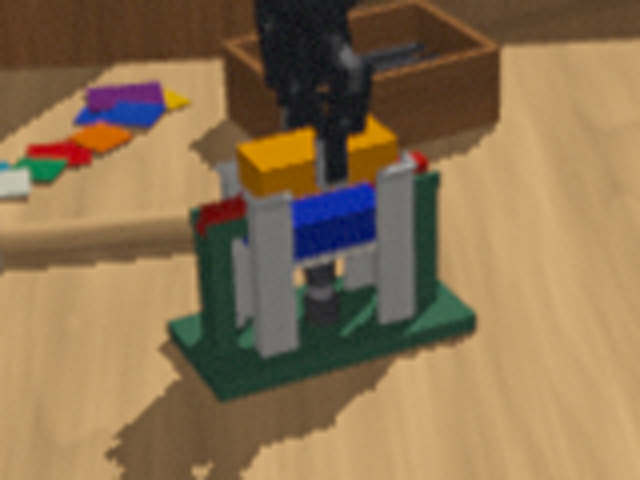

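Amber sits level in the mouth at (318,160), above the latched blue blank at (335,220). Pressing it down, then releasing and checking.

```bash
python3 - <<'E'
from h import *
p=[526.5,234.2]
for z in(110,92,76):
    print(movel([*p,z],max_speed=60,guard=50));st(z)
wait(.2);st("settled");open_gripper();st("open");movel([*p,330],max_speed=200);wait(.3);st("up")
c=camera("wrist");d=camera("side")
P=cloud(c);hsv=cv2.cvtColor(c["image"],cv2.COLOR_BGR2HSV);near=np.hypot(P[...,0]-p[0],P[...,1]-p[1])<60
m=near&(cv2.inRange(hsv,(10,150,60),(28,255,255))>0)&(P[...,2]>60)
q=P[m];k=np.linalg.lstsq(np.c_[q[:,:2]-p,np.ones(len(q))],q[:,2],rcond=None)[0];print("amber plane",len(q),k.round(4),np.percentile(q[:,2],[5,95]),rect(q[:,:2]))
a=cv2.resize(c["image"][80:300,220:420],(400,440));b=cv2.resize(d["image"][150:270,240:400],(400,300));b=np.vstack([b,np.zeros((140,400,3),np.uint8)])
cv2.imwrite("pics/end.png",np.hstack([a,b]))
E
```

```text
False
110 [527.2 234.6 110.5] [4.  2.2 0.9] 43.0 25.1
False
92 [527.2 234.7  92.5] [3.7 1.6 5.1] 42.7 25.5
False
76 [527.2 234.7  76.7] [ 2.8  1.7 11.4] 42.8 25.9
settled [527.2 234.7  76.9] [ 3.4  1.8 11. ] 43.0 26.1
open [526.4 234.1  75.9] [-0.   0.7  0.2] 85.2 26.6
up [526.4 234.2 329.6] [ 0.3 -0.4  0.3] 85.5 28.4
amber plane 3392 [ -0.1367   0.2488 117.8299] [103.89170907 108.99311529] [531.6 228.2 101.2  99.7  22.6]
```

View pics/end.png

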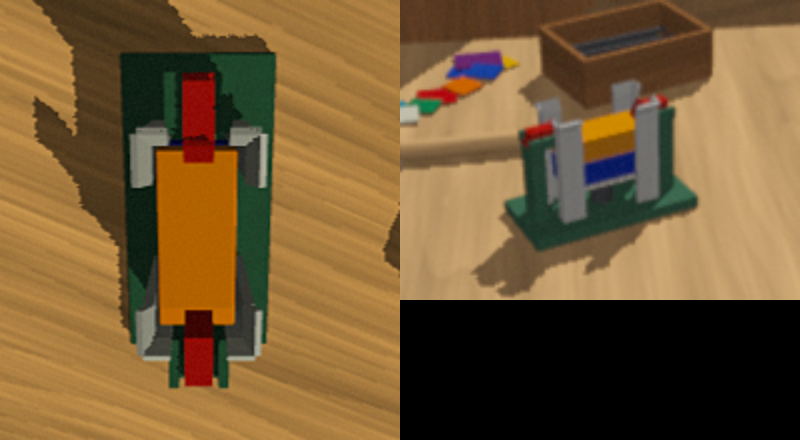

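The picture shows amber on top of blue, with both catches over its ends at (198,155) and (198,325). The plane fit was spoiled by stray wood-coloured pixels, so I'll refit with those removed and hand in if it's level.

```bash
python3 - <<'E'
from h import *
p=[526.5,234.2];c=camera("wrist");P=cloud(c);hsv=cv2.cvtColor(c["image"],cv2.COLOR_BGR2HSV)
m=(np.hypot(P[...,0]-p[0],P[...,1]-p[1])<60)&(cv2.inRange(hsv,(10,150,60),(28,255,255))>0)&(abs(P[...,2]-105)<9)
q=P[m];k=np.linalg.lstsq(np.c_[q[:,:2]-p,np.ones(len(q))],q[:,2],rcond=None)[0];print(len(q),k.round(4),rect(q[:,:2]))
if abs(k[2]-105)<1.5 and np.hypot(*k[:2])<.03: print(finish_job())
E
```

```text
3202 [ 1.00000e-04 -1.40000e-03  1.05156e+02] [529.  234.4 101.1  44.5  22.9]
the job is handed in; nothing more can be done
None
```

Both blanks are latched in the magazine, blue underneath and amber on top. Amber's top measured level at 105 mm under the catches, and the job was handed in at about 28 s; the red blank, jar and hammer were not touched.

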